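# Wind the bell timer past its top mark and set it to five minutes

## Robot

A 7-joint arm with a two-finger parallel gripper is mounted at the origin on a cart in front of the work surface, level with it; the furniture and walls round the work are solid. World frame = base frame: x ahead of the robot, y to its left, z up, the work surface at z = 0. Lengths are in m, angles in rad, forces in N, time in s.
With the tool pointing down it reaches from about 0.425 to 1.025 m from the base axis. Payload 9.4 kg.
Tool frame: the origin (TCP) lies at the very end of the fingers, on their centre line; the grasp point (between the pads) lies ctrl.grip_point_offset behind it (ctrl.grip_point_offset is the distance from the TCP to the grasp point, in m); z points along the fingers, y is the direction in which the jaws open and shut (so a half turn about z gives the same grasp; the last joint's range is limited). The gripper opens to 85 mm and grips with 20 to 120 N. Pads are 22 mm wide; open, the fingers measure 114 mm over their backs; the gripper's body (76 mm by 85 mm) begins 54 mm behind the grasp point. The pads swing forward as they close: fully open they stand 13 mm farther back than shut.
Start: joints at [-1.387, 0.599, -0.003, 1.599, 0.002, 0.943, -0.08], TCP at [0.187, 0.7, 0.231] pointing down, gripper open.
Joint ranges: [-2.57, 2.57], [-0.35, 1.97], [-1.29, 1.29], [0.11, 2.56], [-1.05, 4.19], [0.11, 1.86], [-2.63, 2.63]. Speed limits (rad/s): [2.22, 2.22, 3.01, 3.01, 3.14, 3.14, 3.14].

## Interface

Orientations are given as a unit quaternion [x, y, z, w].
In Python, from station import ctrl, viewer, job gives the robot as it stands.
- The arm moves only by the shell command python3 -m pendant 'ROWS' [OPENING] [FORCE]. ROWS is JSON, a list of rows, each a list of 4 numbers: the shift along the tool's x, y, z each as a share of 2.5 cm, from -1 to 1, then the turn about the tool's z as a share of 8 degrees, from -1 to 1. In form: [[dx, dy, dz, turn], ...]. A call has 1 to 12 rows; each row shifts and turns the pose as measured when the row begins, along the tool's axes as they then stand; what a row does not reach is not made up. A row lasts 1/8 s, in which the tool goes at most 62.5 mm and 10.7 degrees, less where a joint would pass 70% of its speed; a pose out of reach is approached as far as the arm can. A call with a number of a shift or a turn outside -1 to 1 is refused whole. A call with a gripper value outside its range is refused whole. OPENING is the opening, from 0 (shut) to 1 (fully open), set as the call begins (- or left out, the last holds). The fingers move at their own pace and stop on an object; FORCE is the grip in N (left out, the last holds). Time passes only in rows, so rows that do not move let the fingers close. It gives the time, the measured TCP pose, the force and the opening at its end, in the units of the state.
- ctrl.state(): the state, without advancing time (a new reading comes with each control period).
- viewer.read_camera(name): name is "side" or "top"; returns a dict with "frame" (384x512x3 uint8, blue, green, red), "K" (3x3 intrinsics, pixels), "rvec" (rotation vector, rad) and "tvec" (3), from world to camera coordinates, as OpenCV has them. Camera axes: x right, y down, z forward; pixel columns grow to the right and rows downward; lengths in m; the calibration is good to about 2 mm. A picture is of the moment at which its call begins. There is no depth.
- job.job_done(): hands the job in, once; it reports no verdict.
Trained networks look in a picture, given as the dict that the camera call returned (one of the last four; its "shot" number tells which), for a name from the list of things; names that differ only in an ending like _2 or _b are one class to them, and where a whole thing is asked for, a point or a joint stands for the part that bears it (a point fixed in the world has none). Each returns a list of dicts, best first, with "conf" (0 to 1); they miss things now and then, are a little off and sometimes report something else, mostly with a low value. They report only what shows in the picture. A call takes as long as a camera call. They do not tell look-alikes from the thing itself.
- viewer.find_in(picture, name): "rect" ([left, top, right, bottom] in pixels, round what is visible of it).
- viewer.tip_of(picture, name): "centre" ([column, row] in pixels: a listed point, or the origin of a listed thing).
The state is a dict: "time_s": time; "joint_pos": joint angles; "joint_velocities": joint speeds; "effort": joint torques, N m; "tcp_pos": TCP position; "tool_rot": TCP orientation; "contact_force": force on the tool from outside, world axes, zero at the start; "wrist_torque": the same for the moment, N m; "gripper_width": finger opening in m.
Only numpy, scipy, OpenCV 4.12 (cv2) and the standard library are available. Lean on these libraries where they do the work, as an engineer would, in place of code of your own. Each camera call takes 0.05 s, during which the arm holds its last target.

## Task

Set the bell timer on the marble tasting board to five minutes for the next tasting: twist its knob clockwise until the pointer is past the double bar of the top mark, so that the bell spring is fully wound, then turn it back down to the long single bar of the five-minute mark and let go. The timer is light, so press down on the knob while you twist, firmly enough that the case stays put on its feet and does not skid or spin round with the knob, but gently, never leaning hard on it; leave the timer standing where it was and do not disturb the cup or the bean dish beside it.

Things in the scene. Friction and masses are not known exactly. Their poses are not given: they have to be found in the camera images.
- timer: Bell timer, loose on a marble board: a low round aluminium case, 102 mm across, 34 mm high, white scale on top, on four rubber feet at 40 mm radius. With its knob 0.25 kg, foot friction about 0.6 (both may vary by a fifth): its weight alone holds against only some 0.06 N m of twist, less than the knob needs. Origin: centre of the underside; z up the knob's axis; x toward the five-minute mark.
- timer_dial (a joint): Knob angle on the case, rad: 0 = pointer at the zero dot, grows clockwise seen from above, 0.262 a minute: five-minute mark 1.309, top mark (ten) 2.618, solid stop 2.83. Stiff: 0.10 N m friction plus a winding spring of 0.025 N m per rad, so it takes 0.10 N m at the bottom, 0.17 at the top. It stays where it is left; the clockwork does not run during the task. Starts at 0.3 to 0.9.
- knob_top (a point): Centre of the top of the knob's bar, on the turning axis, 70 mm above the board; turns with the knob: x points along the bar to its end with the brass pointer line, z up. The bar is dark wood, 54 mm long (x), 13 mm thick (y), 28 mm high, with free sides to straddle and grip.
- skirt_top (a point): Centre of the upper face of the round steel skirt, 67 mm across, under the knob's bar, 42 mm above the board; it turns with the bar. Fingertips that straddle the bar can bear down on it. Pushed down with about 8 to 15 N the timer stays put while the knob turns; its feet must never bear on the board with more than 30 N. It yields little: 1 mm of feed too deep may give 20 N.
- five_mark (a point): The long single bar of the five-minute mark on the case's scale, 40 mm from the axis on the case's +x side. The zero dot lies 75 degrees from it, anticlockwise seen from above; one bar every 15 degrees (a minute).
- top_mark (a point): The double bar of the top mark (ten minutes) on the case's scale, 40 mm from the axis, 75 degrees clockwise (seen from above) from the five-minute mark.
- front_edge (a point): Point on the rim of the timer's case on its own -x side (51 mm from the axis, 26 mm above the board), opposite the five-minute mark; fixed to the case. It moves when the case spins; the case must stay where it stood, within 15 mm at its centre and 18 mm here.
- cup: White tasting cup with an ear, 60 x 77 x 52 mm, standing on the board's far end, 120 to 200 mm from the timer's axis. Origin: centre of its underside. Bystander.
- dish: White ramekin of roasted beans, 68 mm across, 42 mm high, standing on the board's far end, 120 to 200 mm from the timer's axis. Origin: centre of its underside. Bystander.
- board: Marble tasting board, fixed, 160 x 320 x 14 mm, lying on the counter; the timer stands on its half nearer the robot (+y), the cup and the dish side by side on its far end (-y). Origin: centre of its underside, on the counter top (z = 0); x across it, y along it.
- nib_mill: Hand mill, fixed bystander: wooden body 140 mm square and 131 mm high, copper hopper and a crank on top up to 263 mm above the counter, standing left of the board; pass over or round it. A large wall screen hangs behind the board, its lower edge 0.42 m above the counter. Origin: on the counter under the mill.
Things that resemble listed ones, but are neither listed nor needed, are in the scene too. Of the things that look like the timer, the larger one is meant.

How it is judged:
On the way, in this order (a step that is already met when the one before it is completed fails the run):
1. the knob is turned past the top mark (value of joint timer_dial above 2.65 rad), for 0.1 s.
2. the knob is turned back down to the five-minute mark (value of joint timer_dial between 1.189 and 1.429 rad), for 0.2 s.
At the end, for the whole second after the job is handed in: After having been past the top mark, the knob rests within 0.12 rad (under half a minute) of the five-minute mark; the timer stands upright and still on its feet, its centre within 15 mm and its front edge within 18 mm of where they started (all of step 2 and velocity of joint timer_dial between -0.02 and 0.02 rad/s and distance of timer from where it was at the start of the episode below 0.015 m and distance of front_edge from where it was at the start of the episode below 0.018 m and angle between timer's own z axis and vertical below 0.05 rad and linear speed of timer below 0.01 m/s); the robot touches nothing.
It fails at once if the timer's feet are pressed on the board with more than 30 N (contact force between timer and board above 30 N).
It fails at once if the timer's case is shoved, or skids or spins: its centre leaves its place by more than 15 mm or its front edge by more than 18 mm (distance of timer from where it was at the start of the episode above 0.015 m or distance of front_edge from where it was at the start of the episode above 0.018 m).
It fails at once if the cup or the bean dish is moved by more than 10 mm or tipped (distance of any of cup, dish from where it was at the start of the episode above 0.01 m or angle between any of cup, dish's own z axis and vertical above 0.2 rad).
It also fails if it takes over 72 s, if anything falls off the work surface, if the arm or the gripper's body presses on something with over 40 N, if the wrist force passes 120 N, or if a joint passes its speed limit or range.

## Working session

There is one attempt and no reset: what is moved stays moved. The work goes in short steps, Python scripts to look and compute and a shell command to move; the robot and the scene stay as the last step left them, time stands still between calls to the robot, and variables do not carry over. Pictures are saved under pics/ and viewed, and the job is handed in when it is done.

```bash
mkdir -p pics; ls; python3 - <<'E'
from station import ctrl, viewer, job
import cv2
s=ctrl.state()
for k,v in s.items(): print(k,v)
print(ctrl.grip_point_offset)
for n in ("side","top"):
    p=viewer.read_camera(n); cv2.imwrite(f"pics/{n}0.png",p["frame"])
    print(n,p["K"],p["rvec"],p["tvec"])
    for t in ("timer","knob_top","skirt_top","five_mark","top_mark","front_edge","cup","dish","board"):
        print(t,[(d["conf"],d["centre"]) for d in viewer.tip_of(p,t)][:3], [(d["conf"],d["rect"]) for d in viewer.find_in(p,t)][:3])
print(ctrl.state()["time_s"])
E
```

```text
pics
time_s 0.0
joint_pos [-1.38669496  0.60013644 -0.002556    1.60013099  0.00178861  0.94286604
 -0.0798168 ]
joint_velocities [ 0.00077471  0.00098812 -0.00123936  0.00139057  0.00054121  0.00045781
 -0.00190246]
effort [-5.73876605e-04 -7.76450801e+01  1.56412158e+00 -2.58021498e+01
  1.22600186e-02  8.86394468e-03  7.11814778e-06]
tcp_pos [0.18683021 0.70003464 0.23040818]
tool_rot [ 1.30008818e-01  9.91512539e-01 -7.68337703e-04 -3.77349092e-05]
contact_force [-0.26417504 -0.35722482  0.56998894]
wrist_torque [-0.03305917 -0.02815555 -0.02007898]
gripper_width 0.08516072047104373
0.0187
side [[483.18368661   0.         261.5776419 ]
 [  0.         483.18368661 193.83247234]
 [  0.           0.           1.        ]] [ 0.96425686  2.31864016 -1.2326682 ] [ 0.4577081  -0.05688815  1.22863843]
timer [(0.94, [252.9, 212.7]), (0.86, [208.6, 190.3]), (0.69, [195.5, 240.3])] [(0.89, [232.0, 182.1, 280.1, 224.0]), (0.81, [195.0, 173.4, 226.3, 195.1])]
knob_top [(0.72, [258.1, 183.1]), (0.68, [206.6, 175.3])] [(0.65, [244.2, 179.2, 276.1, 202.7]), (0.48, [199.6, 176.2, 220.9, 188.7])]

[... 1465 characters left out ...]
.8, 348.0, 220.4]), (0.73, [250.2, 200.6, 283.1, 232.6])]
five_mark [(0.92, [250.2, 207.9]), (0.7, [325.9, 205.2])] [(0.95, [239.8, 194.0, 290.3, 240.9]), (0.87, [319.8, 196.3, 351.6, 227.2])]
top_mark [(0.74, [272.3, 198.0]), (0.62, [343.7, 199.0])] [(0.77, [320.6, 194.6, 356.9, 226.7]), (0.61, [240.3, 191.9, 289.6, 240.8])]
front_edge [(0.78, [285.2, 229.3]), (0.65, [351.6, 217.6])] [(0.96, [321.0, 194.8, 350.7, 225.7]), (0.61, [239.1, 188.9, 288.5, 238.0])]
cup [(0.63, [276.0, 141.1])] [(0.91, [260.0, 123.7, 295.2, 154.5]), (0.47, [248.2, 200.3, 282.9, 231.2])]
dish [(0.7, [236.2, 142.6])] [(0.57, [217.0, 123.5, 253.9, 162.6])]
board [(0.88, [259.3, 191.2]), (0.42, [263.6, 214.5])] []
1.9
```

View pictures.

```bash
python3 - <<'E'
import cv2
a=cv2.imread("pics/top0.png"); cv2.imwrite("pics/topc.png",cv2.resize(a[110:260,200:370],None,fx=4.5,fy=4,interpolation=cv2.INTER_CUBIC) if 0 else cv2.resize(a[110:250,200:380],None,fx=4,fy=4,interpolation=cv2.INTER_CUBIC))
a=cv2.imread("pics/side0.png"); cv2.imwrite("pics/sidec.png",cv2.resize(a[150:290,150:330],None,fx=4,fy=4,interpolation=cv2.INTER_CUBIC))
E
```

```text
(no output)
```

View pics/side0.png

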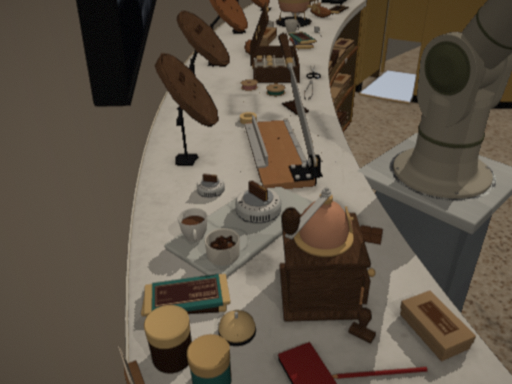

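View pics/top0.png

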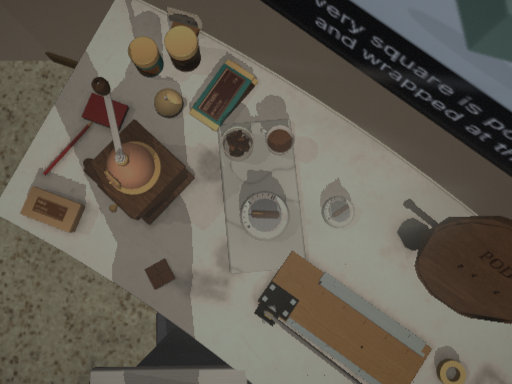

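```bash
cat > h.py <<'E'
import numpy as np, cv2
from scipy.spatial.transform import Rotation as R
def P(p): 
    Rm=cv2.Rodrigues(np.array(p["rvec"],float))[0]; t=np.array(p["tvec"],float).reshape(3)
    return np.array(p["K"]),Rm,t
def ray(p,uv):
    K,Rm,t=P(p); d=Rm.T@np.linalg.solve(K,[uv[0],uv[1],1]); return -Rm.T@t,d/np.linalg.norm(d)
def onz(p,uv,z):
    c,d=ray(p,uv); return c+d*(z-c[2])/d[2]
def tri(p1,u1,p2,u2):
    c1,d1=ray(p1,u1);c2,d2=ray(p2,u2)
    A=np.stack([d1,-d2],1);s=np.linalg.lstsq(A,c2-c1,rcond=None)[0]
    a=c1+d1*s[0];b=c2+d2*s[1];return (a+b)/2,np.linalg.norm(a-b)
def proj(p,X):
    K,Rm,t=P(p); x=K@(Rm@np.asarray(X)+t); return x[:2]/x[2]
E
python3 - <<'E'
from h import *
S=dict(K=[[483.18368661,0,261.5776419],[0,483.18368661,193.83247234],[0,0,1]],rvec=[0.96425686,2.31864016,-1.2326682],tvec=[0.4577081,-0.05688815,1.22863843])
T=dict(K=[[439.73749228,0,251.65885878],[0,439.73749228,188.20991633],[0,0,1]],rvec=[2.13739419,-2.16278481,0.16418421],tvec=[-0.16639396,0.51627017,0.87066447])
import pickle;pickle.dump((S,T),open("cam.pkl","wb"))
for n,p in(("S",S),("T",T)): print(n,ray(p,[0,0])[0], P(p)[1][2])
for n,a,b in [("timer",[252.9,212.7],[264.6,214.3]),("skirt",[257.6,194],[266.4,214.5]),("five",[260,207.7],[250.2,207.9]),("top",[236,200.6],[272.3,198]),("front",[255.2,185.4],[285.2,229.3]),("cup",[196.3,240.2],[276,141.1]),("dish",[223,254],[236.2,142.6]),("board",[243.4,230.8],[259.3,191.2])]:
    print(n,*tri(S,a,T,b))
E
```

```text
S [1.0543219  0.42864326 0.65341843] [-0.57457527 -0.59273173 -0.5643867 ]
T [ 0.38352778 -0.16445268  0.93709136] [ 0.14388963 -0.00883331 -0.98955432]
timer [ 0.46497509 -0.20227136  0.01241523] 0.008219863201402498
skirt [ 0.45720566 -0.20064072  0.060187  ] 0.001206190903973914
five [ 0.47451516 -0.17101352  0.04708874] 0.005711430058340333
top [ 0.49596059 -0.21830593  0.05280689] 0.012278717532255786
front [ 0.42786502 -0.23843192  0.05136865] 0.0007878279598530621
cup [ 0.61732729 -0.22391505  0.01278464] 0.0073945528703750615
dish [ 0.61365104 -0.13976119  0.02407252] 0.003201973228449904
board [ 0.51324172 -0.18893036 -0.00335908] 0.0009294867726592201
```

View pics/topc.png

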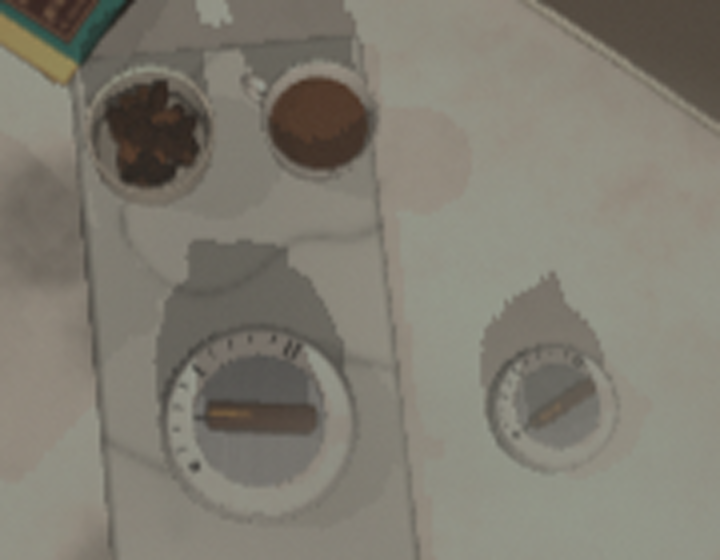

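View pics/sidec.png

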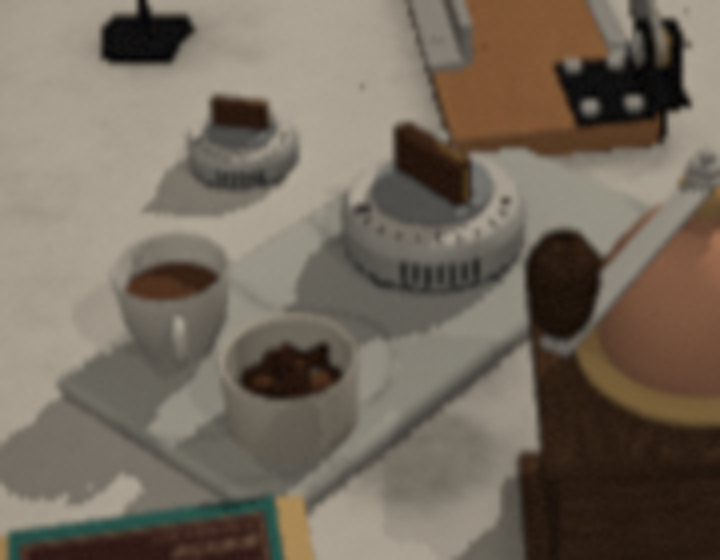

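```bash
cat > m.py <<'E'
from h import *
import pickle
S,T=pickle.load(open("cam.pkl","rb"))
c=lambda x,y:[200+x/4-.375,110+y/4-.375]
w=lambda n,uv,z:print(n,onz(T,uv,z).round(4))
w("casecentre z.048",c(258,422),.045)
w("casecentre low rim",c(258,424),.035)
five=onz(T,c(197,370),.048);zero=onz(T,c(193,467),.048);top=onz(T,c(292,348),.048)
A=np.array([[*(2*(five-zero)[:2])],[*(2*(top-zero)[:2])]]);b=[five[:2]@five[:2]-zero[:2]@zero[:2],top[:2]@top[:2]-zero[:2]@zero[:2]]
cc=np.linalg.solve(A,b);print("centre from marks",cc,"r",np.linalg.norm(five[:2]-cc),np.linalg.norm(top[:2]-cc))
b1=onz(T,c(206,415),.084);b2=onz(T,c(316,418),.084);print("bar",b1,b2,(b1+b2)/2,np.linalg.norm(b1-b2))
ang=lambda v:np.degrees(np.arctan2(v[1],v[0]))
ctr=((b1+b2)/2)[:2]
print("bar ang",ang(b1-b2))
for n,q in(("zero",zero),("five",five),("top",top)):print(n,q.round(4),ang(q[:2]-ctr),ang(q[:2]-cc))
sk=lambda x,y:[150+x/4-.375,150+y/4-.375]
print("bar tri ends",tri(S,sk(466,180),T,c(206,415)),tri(S,sk(400,132),T,c(316,418)))
for n,uv,z in(("mill near-left",[85,165],.13),("mill right",[192,180],.13),("mill top",[135,122],.13),("hopper",[133,168],.2),("knob",[100,87],.26),("bot",[148,222],.13),("cutter end",[265,313],.05),("cutterrod",[275,290],.1)):w(n,uv,z)
print(tri(S,[291,220],T,[100,87]))
E
python3 m.py
```

```text
casecentre z.048 [ 0.4577 -0.1971  0.045 ]
casecentre low rim [ 0.4575 -0.1974  0.035 ]
centre from marks [ 0.45797629 -0.19763361] r 0.04085137976432516 0.04085137976432532
bar [ 0.45814698 -0.17042053  0.084     ] [ 0.45605967 -0.22387829  0.084     ] [ 0.45710333 -0.19714941  0.084     ] 0.05349848645904472
bar ang 87.76396947514446
zero [ 0.4351 -0.1638  0.048 ] 123.42698549271537 124.0747408722239
five [ 0.4843 -0.1664  0.048 ] 48.55491963745623 49.9223307824625
top [ 0.495  -0.2149  0.048 ] -25.11046647641034 -25.015117674412306
bar tri ends (array([ 0.45931809, -0.17078592,  0.07373235]), np.float64(0.0008001158896008537)) (array([ 0.45667105, -0.22441491,  0.07862254]), np.float64(0.00044468482999476333))
mill near-left [0.5481 0.1384 0.13  ]
mill right [ 0.5176 -0.061   0.13  ]
mill top [0.63   0.0476 0.13  ]
hopper [0.5277 0.0305 0.2   ]
knob [0.649 0.071 0.26 ]
bot [0.4405 0.0189 0.13  ]
cutter end [ 0.2653 -0.1955  0.05  ]
cutterrod [ 0.3133 -0.213   0.1   ]
(array([0.65520073, 0.07554396, 0.24533193]), np.float64(0.0014988383636459464))
```

```bash
python3 -m pendant '[[0,0,-1,0],[0,0,-1,0],[0,0,-1,0],[-0.5,-0.5,-1,0],[-1,-1,-1,0],[-1,-1,-1,0],[-1,-1,-1,0],[-1,-1,0,0],[-1,-1,0,0],[-1,-1,0,0],[-1,-1,0,0],[-1,-1,0,0]]' 1 20
```

```text
time_s: 3.4
tcp_pos: [0.3447, 0.4234, 0.416]
tool_rot: [0.132, 0.991, -0.0, 0.001]
contact_force: [-0.3, 0.7, 1.1]
gripper_width: 0.0852
```

```bash
python3 -m pendant '[[-1,-1,0,0],[-1,-1,0,0],[-1,-1,0,0],[-0.4,-1,0,0],[-0.4,-1,0,0],[-0.4,-1,0,0],[-0.4,-1,0,0],[-0.4,-1,0,0],[-0.4,-1,0,0],[-0.4,-1,0,0],[-0.4,-1,0,0],[-0.4,-1,0,0]]'
```

```text
time_s: 4.9
tcp_pos: [0.4224, 0.0614, 0.4213]
tool_rot: [0.139, 0.99, 0.002, 0.003]
contact_force: [0.9, 0.6, -0.3]
gripper_width: 0.0858
```

```bash
python3 -m pendant '[[-0.4,-1,0,0],[-0.4,-1,0,0],[-0.4,-1,0,0],[-0.4,-1,0,0],[-0.4,-1,0,0],[-0.4,-1,0,0],[-0.4,-1,0.3,0],[-0.4,-1,0.3,0],[-0.4,-0.9,0.3,0],[-0.4,-0.6,0.3,0]]'; python3 -m pendant '[[0,0,0.5,1],[0,0,0.5,1],[0,0,0.5,1],[0,0,0.5,1],[0,0,0.5,1],[0,0,0.5,1],[0,0,0.5,1],[0,0,0.5,1],[0,0,0.5,1],[0,0,0,0]]'
cat > at.py <<'E'
from h import *
from station import ctrl
s=ctrl.state();r=R.from_quat(s["tool_rot"]).as_matrix()
print("t",s["time_s"],"tcp",s["tcp_pos"].round(4),"F",s["contact_force"].round(2),"M",s["wrist_torque"].round(3),"w",round(s["gripper_width"],4),"q7",s["joint_pos"][6].round(2),
"yaw_y",np.degrees(np.arctan2(r[1,1],r[0,1])).round(2),"z",r[:,2].round(4))
g=np.array([.4572,-.1972]); d=np.array([g[0]-s["tcp_pos"][0],g[1]-s["tcp_pos"][1],0])
print("to axis in tool mm",(r.T@d*1000).round(1),"shares",(r.T@d/.025).round(2))
E
python3 at.py
```

```text
time_s: 6.15
tcp_pos: [0.4409, -0.2126, 0.3929]
tool_rot: [0.145, 0.989, 0.006, 0.005]
contact_force: [1.3, 0.3, 0.2]
gripper_width: 0.0853
time_s: 7.4
tcp_pos: [0.4308, -0.2175, 0.2803]
tool_rot: [0.718, 0.696, 0.013, -0.001]
contact_force: [-0.1, 0.1, 0.2]
gripper_width: 0.085
t 7.4 tcp [ 0.4308 -0.2175  0.2803] F [-0.06  0.08  0.19] M [-0.011  0.012  0.031] w 0.085 q7 0.78 yaw_y -1.79 z [ 0.0173  0.0195 -0.9997]
to axis in tool mm [21.1 25.7  0.9] shares [0.84 1.03 0.03]
```

```bash
python3 -m pendant '[[0.4,0.5,0.5,0],[0.44,0.53,0.6,0],[0,0,0.8,0],[0,0,1,0],[0,0,1,0],[0,0,1,0],[0,0,0.8,0],[0,0,0.4,0],[0,0,0,0]]'; python3 at.py
```

```text
time_s: 8.52
tcp_pos: [0.4679, -0.1868, 0.1192]
tool_rot: [0.711, 0.703, 0.015, -0.002]
contact_force: [0.1, -0.6, -0.0]
gripper_width: 0.0856
t 8.525 tcp [ 0.4679 -0.1868  0.1192] F [ 0.1  -0.58 -0.03] M [-0.058  0.001 -0.009] w 0.0856 q7 1.02 yaw_y -0.59 z [ 0.0179  0.0235 -0.9996]
to axis in tool mm [-10.5 -10.6  -0.4] shares [-0.42 -0.42 -0.02]
```

```bash
python3 -m pendant '[[-0.42,-0.42,0,0.2],[0,0,0,0],[0,0,0,0]]'; python3 at.py; python3 - <<'E'
from station import viewer
import cv2
for n,y0,x0 in(("side",100,170),("top",140,170)):
    p=viewer.read_camera(n); cv2.imwrite(f"pics/{n}1.png",cv2.resize(p["frame"][y0:y0+140,x0:x0+180],None,fx=4,fy=4,interpolation=cv2.INTER_CUBIC))
E
```

```text
time_s: 8.9
tcp_pos: [0.4572, -0.1983, 0.1201]
tool_rot: [0.721, 0.693, 0.015, -0.001]
contact_force: [-0.8, -0.1, -0.4]
gripper_width: 0.0855
t 8.9 tcp [ 0.4572 -0.1983  0.1201] F [-0.76 -0.11 -0.4 ] M [-0.054  0.016  0.056] w 0.0855 q7 1.03 yaw_y -2.31 z [ 0.0202  0.0228 -0.9995]
to axis in tool mm [ 1.1 -0.1  0. ] shares [ 0.05 -0.    0.  ]
```

View pics/side1.png

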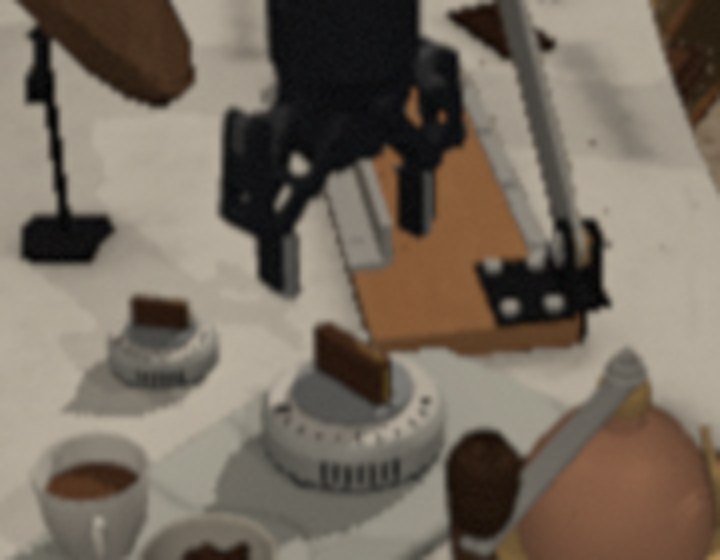

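View pics/top1.png

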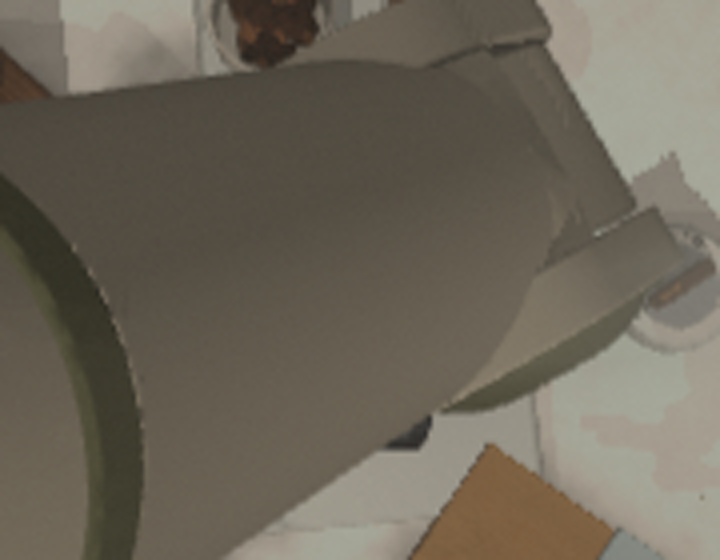

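```bash
python3 -m pendant '[[0,-0.04,0.4,0],[0,0,0.5,0],[0,0,0.5,0],[0,0,0.3,0],[0,0,0.2,0],[0,0,0,0],[0,0,0,0]]' 0.4 20; python3 at.py
```

```text
time_s: 9.88
tcp_pos: [0.4572, -0.1967, 0.0685]
tool_rot: [0.721, 0.693, 0.015, -0.002]
contact_force: [-0.3, -0.2, -0.2]
gripper_width: 0.0344
t 9.875 tcp [ 0.4572 -0.1967  0.0685] F [-0.29 -0.23 -0.16] M [-0.011 -0.013 -0.013] w 0.0344 q7 1.13 yaw_y -2.27 z [ 0.0191  0.0233 -0.9995]
to axis in tool mm [-0.5  0.1 -0. ] shares [-0.02  0.   -0.  ]
```

```bash
python3 -m pendant '[[0,0,0.1,0],[0,0,0.08,0],[0,0,0,0]]' 0.25; python3 at.py;  python3 - <<'E'
from station import viewer
import cv2
p=viewer.read_camera("side"); cv2.imwrite(f"pics/side2.png",cv2.resize(p["frame"][150:240,210:310],None,fx=7,fy=6,interpolation=cv2.INTER_CUBIC))
E
```

```text
time_s: 10.25
tcp_pos: [0.4576, -0.1965, 0.0643]
tool_rot: [0.721, 0.693, 0.015, -0.001]
contact_force: [0.2, 0.3, -0.3]
gripper_width: 0.0214
t 10.25 tcp [ 0.4576 -0.1965  0.0643] F [ 0.22  0.3  -0.32] M [-0.027  0.044 -0.023] w 0.0214 q7 1.14 yaw_y -2.25 z [ 0.0202  0.0229 -0.9995]
to axis in tool mm [-0.7 -0.4 -0. ] shares [-0.03 -0.02 -0.  ]
```

View pics/side2.png

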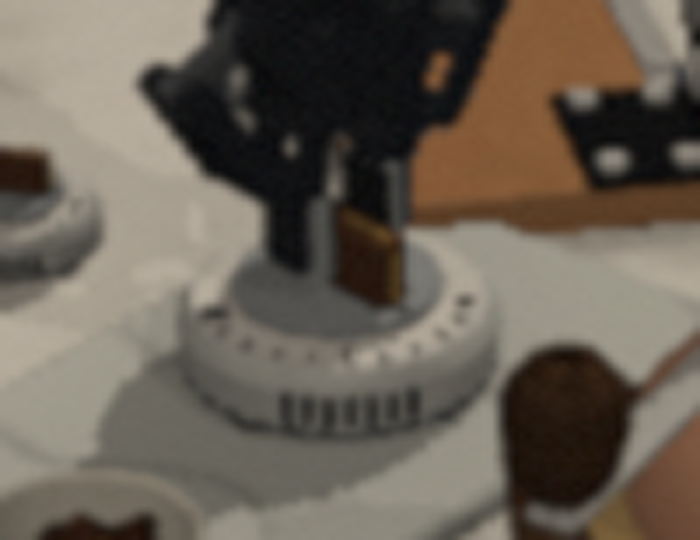

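```bash
python3 -m pendant '[[0,-0.02,0,0],[0,0,0,0],[0,0,0,0],[0,0,0,0],[0,0,0,0]]' 0 30; python3 at.py
```

```text
time_s: 10.92
tcp_pos: [0.4572, -0.1965, 0.0646]
tool_rot: [0.721, 0.693, 0.015, -0.001]
contact_force: [0.4, -0.2, 1.9]
gripper_width: 0.0125
t 10.925 tcp [ 0.4572 -0.1965  0.0646] F [ 0.4  -0.2   1.93] M [-0.005  0.175  0.032] w 0.0125 q7 1.14 yaw_y -2.25 z [ 0.0206  0.023  -0.9995]
to axis in tool mm [-0.7  0.  -0. ] shares [-0.03  0.   -0.  ]
```

```bash
python3 -m pendant '[[0,0,0.02,0],[0,0,0.02,0]]'; python3 at.py;python3 -m pendant '[[0,0,0.02,0],[0,0,0.02,0]]'; python3 at.py
```

```text
time_s: 11.18
tcp_pos: [0.4574, -0.1965, 0.0643]
tool_rot: [0.721, 0.693, 0.016, -0.001]
contact_force: [-1.9, 1.4, 14.7]
gripper_width: 0.0125
t 11.175 tcp [ 0.4574 -0.1965  0.0643] F [-1.9   1.39 14.65] M [ 0.322  0.794 -0.009] w 0.0125 q7 1.14 yaw_y -2.26 z [ 0.0217  0.0234 -0.9995]
to axis in tool mm [-0.7 -0.2 -0. ] shares [-0.03 -0.01 -0.  ]
time_s: 11.42
tcp_pos: [0.4574, -0.1965, 0.0644]
tool_rot: [0.721, 0.693, 0.017, -0.001]
contact_force: [-1.1, 1.0, 11.5]
gripper_width: 0.0123
t 11.425 tcp [ 0.4574 -0.1965  0.0644] F [-1.09  0.96 11.51] M [0.21  0.597 0.03 ] w 0.0123 q7 1.14 yaw_y -2.29 z [ 0.0231  0.0241 -0.9994]
to axis in tool mm [-0.7 -0.2 -0. ] shares [-0.03 -0.01 -0.  ]
```

```bash
python3 -m pendant '[[0.0,0,0,0],[0,0,0,0],[0.0,0,0.1,0],[0,0,0.06,0],[0,0,0,0]]' 0.165 30; python3 at.py
```

```text
time_s: 12.05
tcp_pos: [0.4575, -0.1965, 0.0598]
tool_rot: [0.721, 0.693, 0.016, -0.001]
contact_force: [-0.3, -0.8, 0.1]
gripper_width: 0.014
t 12.05 tcp [ 0.4575 -0.1965  0.0598] F [-0.35 -0.81  0.1 ] M [-0.056  0.013 -0.026] w 0.014 q7 1.15 yaw_y -2.28 z [ 0.0228  0.0239 -0.9995]
to axis in tool mm [-0.8 -0.3 -0. ] shares [-0.03 -0.01 -0.  ]
```

```bash
python3 -m pendant '[[0,0,0.04,0],[0,0,0.04,0],[0,0,0.02,0]]'; for i in 1 2 3 4; do python3 -m pendant '[[0,0,0.02,0]]'|egrep "tcp|contact"; done; python3 at.py
```

```text
time_s: 12.42
tcp_pos: [0.4576, -0.1964, 0.057]
tool_rot: [0.721, 0.693, 0.016, -0.001]
contact_force: [0.2, 0.6, 0.2]
gripper_width: 0.014
tcp_pos: [0.4576, -0.1964, 0.0566]
contact_force: [-0.8, 0.6, 6.6]
tcp_pos: [0.4576, -0.1964, 0.0564]
contact_force: [-1.4, 1.5, 11.7]
tcp_pos: [0.4576, -0.1964, 0.0565]
contact_force: [-2.2, 1.2, 12.1]
tcp_pos: [0.4575, -0.1964, 0.0565]
contact_force: [-0.4, 0.7, 9.4]
t 12.925 tcp [ 0.4575 -0.1964  0.0565] F [-0.44  0.74  9.42] M [0.185 0.398 0.008] w 0.0139 q7 1.16 yaw_y -2.33 z [ 0.0246  0.0246 -0.9994]
to axis in tool mm [-0.8 -0.3 -0. ] shares [-0.03 -0.01 -0.  ]
```

```bash
for i in 1 2 3; do python3 -m pendant '[[0,0,0.022,0.4]]'|egrep "contact"; python3 at.py | head -1; done
```

```text
contact_force: [-1.8, 0.0, 9.4]
t 13.05 tcp [ 0.4577 -0.1968  0.0565] F [-1.77  0.01  9.43] M [-0.109  0.35   0.166] w 0.014 q7 1.12 yaw_y -5.61 z [ 0.0256  0.0243 -0.9994]
contact_force: [-0.8, 1.3, 10.2]
t 13.175 tcp [ 0.4577 -0.1969  0.0565] F [-0.84  1.32 10.23] M [0.225 0.363 0.155] w 0.0144 q7 1.09 yaw_y -8.91 z [ 0.0265  0.0245 -0.9993]
contact_force: [-1.7, 1.3, 9.8]
t 13.3 tcp [ 0.4579 -0.1969  0.0565] F [-1.65  1.27  9.79] M [0.181 0.38  0.138] w 0.0142 q7 1.05 yaw_y -12.21 z [ 0.0273  0.0247 -0.9993]
```

```bash
python3 -m pendant '[[0,0,0.024,0.8],[0,0,0.024,0.8]]' >/dev/null; python3 at.py; python3 -m pendant '[[0,0,0.026,0.8],[0,0,0.026,0.8]]'>/dev/null; python3 at.py
```

```text
t 13.55 tcp [ 0.4583 -0.1971  0.0565] F [-1.09  0.55  9.59] M [0.11  0.383 0.11 ] w 0.014 q7 0.88 yaw_y -25.38 z [ 0.0295  0.0248 -0.9993]
to axis in tool mm [-0.5 -0.9 -0. ] shares [-0.02 -0.04 -0.  ]
t 13.8 tcp [ 0.4586 -0.1974  0.0564] F [-1.45  0.78 12.51] M [0.047 0.406 0.153] w 0.0142 q7 0.67 yaw_y -38.58 z [ 0.0315  0.0246 -0.9992]
to axis in tool mm [-0.7 -1.2 -0. ] shares [-0.03 -0.05 -0.  ]
```

```bash
python3 - <<'E'
from station import viewer
import cv2
p=viewer.read_camera("side"); cv2.imwrite(f"pics/side3.png",cv2.resize(p["frame"][150:240,210:310],None,fx=7,fy=6,interpolation=cv2.INTER_CUBIC))
E
python3 at.py
```

```text
t 13.85 tcp [ 0.4586 -0.1975  0.0564] F [-1.43  0.38 12.54] M [0.142 0.323 0.068] w 0.014 q7 0.67 yaw_y -38.91 z [ 0.0316  0.0246 -0.9992]
to axis in tool mm [-0.7 -1.3 -0. ] shares [-0.03 -0.05 -0.  ]
```

View pics/side3.png

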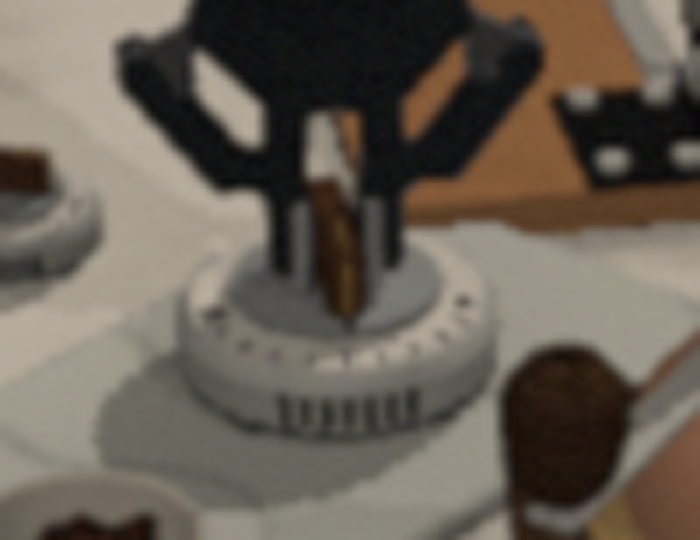

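```bash
python3 -m pendant '[[0,0,0.026,0.8],[0,0,0.026,0.8],[0,0,0.026,0.8]]' >/dev/null; python3 at.py; python3 -m pendant '[[0,0,0.028,0.8],[0,0,0.028,0.8],[0,0,0.028,0.8]]'>/dev/null; python3 at.py
```

```text
t 14.225 tcp [ 0.459  -0.198   0.0564] F [-2.68  1.12 12.14] M [0.04  0.415 0.172] w 0.014 q7 0.34 yaw_y -58.67 z [ 0.0347  0.0242 -0.9991]
to axis in tool mm [-1.2 -1.6 -0. ] shares [-0.05 -0.06 -0.  ]
t 14.6 tcp [ 0.4593 -0.1986  0.0564] F [-1.43  1.   12.84] M [-0.108  0.551  0.138] w 0.0139 q7 -0.0 yaw_y -78.49 z [ 0.038   0.0236 -0.999 ]
to axis in tool mm [-1.8 -1.8 -0. ] shares [-0.07 -0.07 -0.  ]
```

```bash
python3 -m pendant '[[-0.02,-0.02,0.028,0.8],[-0.02,-0.02,0.028,0.8],[-0.02,-0.02,0.028,0.8]]' >/dev/null; python3 at.py; python3 -m pendant '[[-0.01,-0.01,0.028,0.8],[-0.01,-0.01,0.028,0.8],[0,0,0.028,0.8]]'>/dev/null; python3 at.py;  python3 - <<'E'
from station import viewer
import cv2
p=viewer.read_camera("side"); cv2.imwrite(f"pics/side4.png",cv2.resize(p["frame"][150:240,210:310],None,fx=7,fy=6,interpolation=cv2.INTER_CUBIC))
E
```

```text
t 14.975 tcp [ 0.4592 -0.1993  0.0565] F [-2.01 -0.76 11.68] M [-0.499  0.405  0.141] w 0.0138 q7 -0.35 yaw_y -98.32 z [ 0.0431  0.0199 -0.9989]
to axis in tool mm [-2.2 -1.8 -0. ] shares [-0.09 -0.07 -0.  ]
t 15.35 tcp [ 0.4592 -0.2003  0.0566] F [-1.69  1.08 14.61] M [-0.168  0.709  0.146] w 0.0145 q7 -0.69 yaw_y -118.16 z [ 0.0469  0.0174 -0.9987]
to axis in tool mm [-3.3 -1.8 -0. ] shares [-0.13 -0.07 -0.  ]
```

View pics/side4.png

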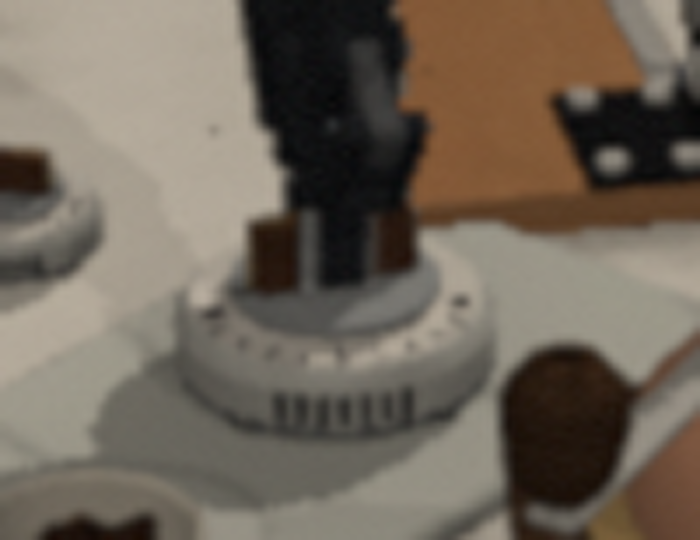

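```bash
for i in 1 2 3; do python3 -m pendant '[[-0.02,0,0.027,0.35]]' >/dev/null; python3 at.py|head -1; done; python3 - <<'E'
from station import viewer
import cv2
p=viewer.read_camera("side"); cv2.imwrite(f"pics/side5.png",cv2.resize(p["frame"][165:225,230:290],None,fx=10,fy=10,interpolation=cv2.INTER_CUBIC))
p=viewer.read_camera("top"); cv2.imwrite(f"pics/top5.png",cv2.resize(p["frame"][140:280,170:350],None,fx=4,fy=4,interpolation=cv2.INTER_CUBIC))
E
```

```text
t 15.525 tcp [ 0.459  -0.2006  0.0567] F [-1.19  0.28 14.28] M [-0.162  0.436  0.197] w 0.0139 q7 -0.75 yaw_y -121.37 z [ 0.0484  0.0167 -0.9987]
t 15.65 tcp [ 0.4589 -0.2007  0.0568] F [-1.48  0.95 13.03] M [-0.164  0.472  0.205] w 0.014 q7 -0.8 yaw_y -124.27 z [ 0.0499  0.016  -0.9986]
t 15.775 tcp [ 0.4588 -0.2009  0.0569] F [-1.34  1.06 13.76] M [-0.176  0.522  0.188] w 0.0143 q7 -0.85 yaw_y -127.14 z [ 0.0514  0.0154 -0.9986]
```

View pics/side5.png

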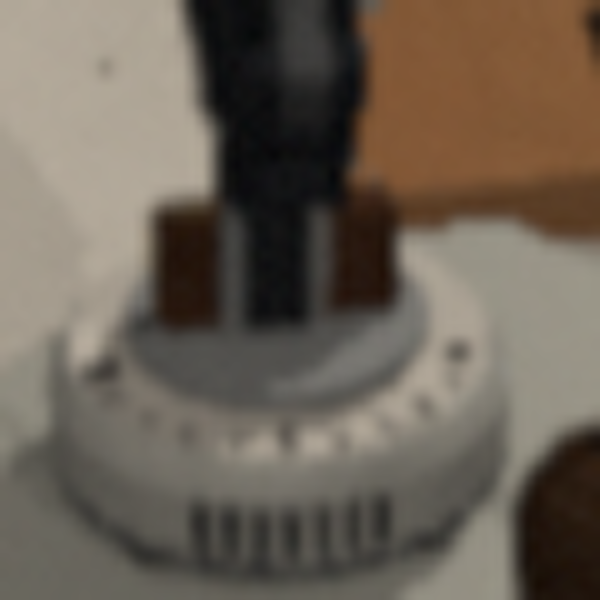

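View pics/top5.png

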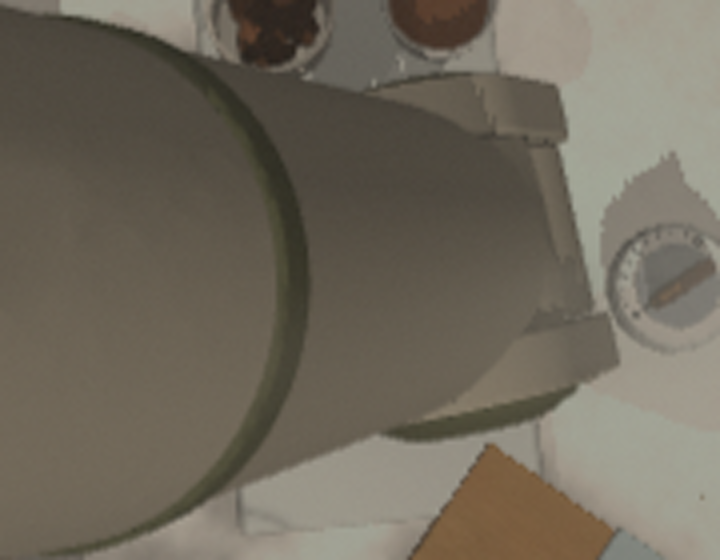

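```bash
cat > b.py <<'E'
from h import *
import pickle,sys
S,T=pickle.load(open("cam.pkl","rb"))
c=lambda x,y:[230+x/10-.45,165+y/10-.45]
ang=lambda v:np.degrees(np.arctan2(v[1],v[0])).round(1)
a=onz(S,c(158,326),.056);b=onz(S,c(394,306),.056);print("bottom edge",a,b,ang(a-b),np.linalg.norm(a-b))
a=onz(S,c(158,208),.084);b=onz(S,c(394,197),.084);print("top edge",a,b,ang(a-b),np.linalg.norm(a-b))
ctr=np.array([.4572,-.1972])
for n,u in(("five",(286,437)),("zero",(458,351)),("top",(102,369))):
    q=onz(S,c(*u),.048);print(n,q,ang(q[:2]-ctr),np.linalg.norm(q[:2]-ctr))
E
python3 b.py
```

```text
bottom edge [ 0.47958585 -0.21504991  0.056     ] [ 0.43852051 -0.18359424  0.056     ] -37.5 0.051728332332888045
top edge [ 0.47614883 -0.21732269  0.084     ] [ 0.43793732 -0.18391093  0.084     ] -41.2 0.05075890018903539
five [ 0.48127266 -0.17380027  0.048     ] 44.2 0.03357142074431432
zero [ 0.43290571 -0.16961541  0.048     ] 131.4 0.03675761697763504
top [ 0.49156917 -0.22045218  0.048     ] -34.1 0.041495828198883096
```

```bash
cat > cmp.py <<'E'
from h import *
import pickle
from scipy.optimize import least_squares
S,T=pickle.load(open("cam.pkl","rb"))
def fit(pts):  # pts dict name->uv in side
    off=dict(zero=75,five=0,top=-75)
    def X(p,a): t=np.radians(p[2]+a);return [p[0]+.04*np.cos(t),p[1]+.04*np.sin(t),.048]
    f=lambda p:np.concatenate([proj(S,X(p,off[n]))-np.array(u) for n,u in pts.items()])
    r=least_squares(f,[.457,-.197,49.5],x_scale=[.001,.001,1]);print(r.x.round(4),"res px",r.fun.round(1));return r.x
c10=lambda x,y:[230+x/10-.45,165+y/10-.45]
c4=lambda x,y:[150+x/4-.375,150+y/4-.375]
c7=lambda x,y:[210+x/7-.43,150+y/6-.42]
if __name__=="__main__":
    print("side0");fit(dict(five=c4(441,239),zero=c4(502,201),top=c4(362,210)))
    print("side2");fit(dict(five=c7(347,355),zero=c7(464,300),top=c7(213,313)))
    print("side4");fit(dict(five=c7(342,353),zero=c7(460,300),top=c7(210,312)))
    print("side5");fit(dict(five=c10(286,437),zero=c10(458,351),top=c10(102,369)))
E
python3 cmp.py
```

```text
side0
[ 0.4569 -0.2012 52.102 ] res px [-0.4 -0.3  0.4 -0.2  0.   0.4]
side2
[ 0.4554 -0.2019 50.1572] res px [-0.1 -0.1 -0.2  0.   0.3  0. ]
side4
[ 0.4557 -0.2032 49.6266] res px [-0.   0.1 -0.1 -0.   0.2 -0.1]
side5
[ 0.4552 -0.2032 48.6976] res px [ 0.1  0.2 -0.1 -0.   0.  -0.2]
```

```bash
python3 -m pendant '[[0,0,0.018,-0.5],[0,0,0.018,-1]]' >/dev/null; python3 at.py|head -1; python3 -m pendant '[[0,0,0.018,-1],[0,0,0.018,-1],[0,0,0.018,-1]]' >/dev/null; python3 at.py|head -1
```

```text
t 16.125 tcp [ 0.4592 -0.1999  0.0569] F [-0.23  1.02  6.17] M [ 0.414  0.342 -0.067] w 0.0142 q7 -0.7 yaw_y -114.81 z [ 0.0527  0.017  -0.9985]
t 16.5 tcp [ 0.4591 -0.1989  0.0566] F [-2.48  1.81  6.67] M [ 0.223  0.614 -0.013] w 0.0142 q7 -0.43 yaw_y -90.0 z [ 0.0538  0.0188 -0.9984]
```

```bash
python3 -m pendant '[[0,0,0.02,-1],[0,0,0.02,-1],[0,0,0.02,-1]]' >/dev/null; python3 at.py|head -1; python3 -m pendant '[[0,0,0.02,-1],[0,0,0.02,-1],[0,0,0.02,-0.6]]' >/dev/null; python3 at.py|head -1; python3 - <<'E'
from station import viewer
import cv2
p=viewer.read_camera("side"); cv2.imwrite(f"pics/side6.png",cv2.resize(p["frame"][165:225,230:290],None,fx=10,fy=10,interpolation=cv2.INTER_CUBIC))
E
```

```text
t 16.875 tcp [ 0.4588 -0.1983  0.0565] F [-2.3   0.43  8.97] M [ 0.265  0.514 -0.041] w 0.0145 q7 -0.17 yaw_y -65.26 z [ 0.0551  0.0202 -0.9983]
t 17.25 tcp [ 0.4585 -0.198   0.0566] F [-0.84  0.49  9.26] M [ 0.275  0.548 -0.061] w 0.0138 q7 0.03 yaw_y -43.79 z [ 0.0561  0.0213 -0.9982]
```

View pics/side6.png

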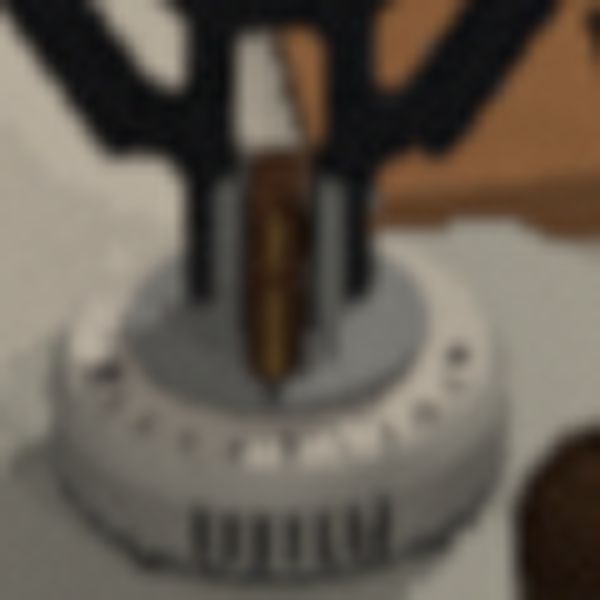

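```bash
cat > ptr.py <<'E'
from cmp import *
import sys
x=fit(dict(five=c10(286,437),zero=c10(458,352),top=c10(102,370)))
px,py=map(float,sys.argv[1:3])
for z in(.056,.054):
    q=onz(S,c10(px,py),z);v=q[:2]-x[:2];a=np.degrees(np.arctan2(v[1],v[0]));print(z,"r",np.linalg.norm(v).round(4),"ang",a.round(1),"dial",np.radians(x[2]+75-a).round(3))
E
python3 ptr.py 274 392; python3 at.py | head -1
```

```text
[ 0.4554 -0.203  48.7055] res px [ 0.1  0.3 -0.1 -0.1  0.  -0.2]
0.056 r 0.0336 ang 44.8 dial 1.377
0.054 r 0.0308 ang 44.7 dial 1.38
t 17.3 tcp [ 0.4585 -0.1981  0.0566] F [-0.89  0.49  8.94] M [ 0.273  0.559 -0.076] w 0.0141 q7 0.04 yaw_y -43.58 z [ 0.0561  0.0213 -0.9982]
```

```bash
python3 -m pendant '[[0,0,0.02,-0.25],[0,0,0.02,-0.25]]' >/dev/null; python3 at.py|head -1; python3 - <<'E'
from station import viewer
import cv2
p=viewer.read_camera("side"); cv2.imwrite(f"pics/side7.png",cv2.resize(p["frame"][165:225,230:290],None,fx=10,fy=10,interpolation=cv2.INTER_CUBIC))
E
```

```text
t 17.55 tcp [ 0.4584 -0.198   0.0566] F [-0.41  0.24  9.77] M [ 0.267  0.547 -0.104] w 0.0139 q7 0.08 yaw_y -39.5 z [ 0.0569  0.0218 -0.9981]
```

View pics/side7.png

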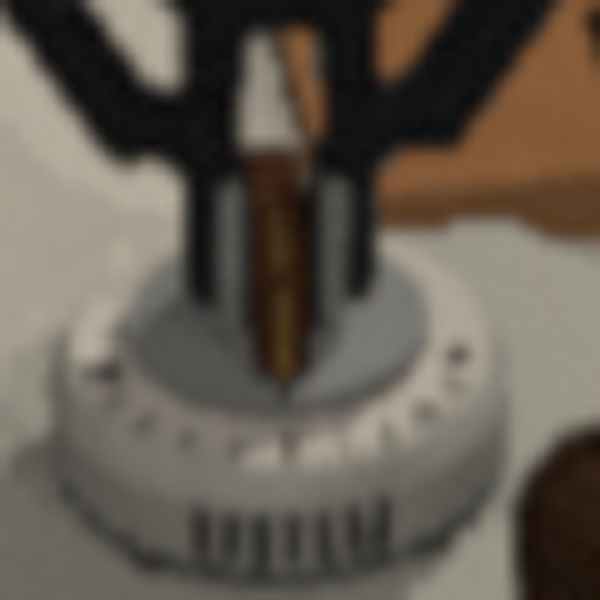

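```bash
python3 ptr.py 284 392;  python3 -m pendant '[[0,0,0,0.12],[0,0,-0.04,0],[0,0,-0.04,0]]'; python3 at.py|head -1; python3 -m pendant '[[0,0,0,0],[0,0,0,0],[0,0,0,0]]' 0.3; python3 at.py|head -1;  python3 - <<'E'
from station import viewer
import cv2
p=viewer.read_camera("side"); cv2.imwrite(f"pics/side8.png",cv2.resize(p["frame"][165:225,230:290],None,fx=10,fy=10,interpolation=cv2.INTER_CUBIC))
E
```

```text
[ 0.4554 -0.203  48.7055] res px [ 0.1  0.3 -0.1 -0.1  0.  -0.2]
0.056 r 0.0337 ang 48.4 dial 1.314
0.054 r 0.0309 ang 48.6 dial 1.311
time_s: 17.98
tcp_pos: [0.4585, -0.1984, 0.059]
tool_rot: [0.907, 0.42, 0.031, 0.002]
contact_force: [0.2, -0.4, -0.4]
gripper_width: 0.014
t 17.975 tcp [ 0.4585 -0.1984  0.059 ] F [ 0.22 -0.4  -0.38] M [-0.086  0.042 -0.014] w 0.014 q7 0.07 yaw_y -40.39 z [ 0.0577  0.0214 -0.9981]
time_s: 18.35
tcp_pos: [0.4584, -0.1982, 0.0589]
tool_rot: [0.907, 0.42, 0.031, 0.002]
contact_force: [-0.2, -0.0, 0.6]
gripper_width: 0.0255
t 18.35 tcp [ 0.4584 -0.1982  0.0589] F [-0.2  -0.04  0.63] M [-0.004  0.089  0.03 ] w 0.0255 q7 0.07 yaw_y -40.36 z [ 0.0572  0.0216 -0.9981]
```

View pics/side8.png

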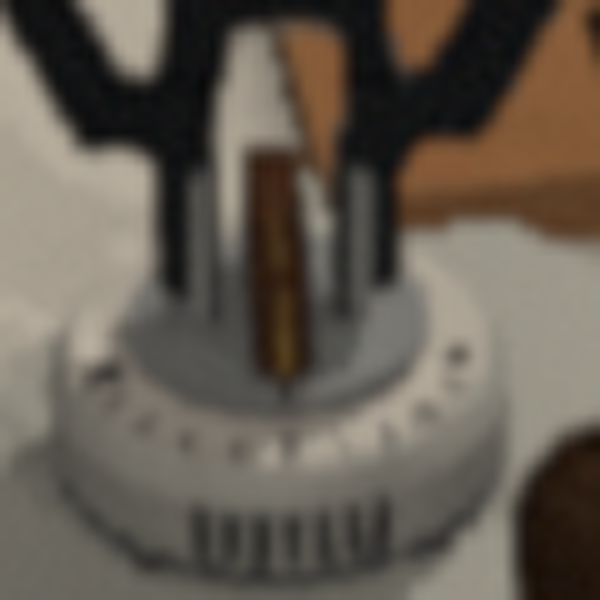

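```bash
python3 -m pendant '[[0,0,-0.2,0],[0,0,-0.4,0],[0,0,-0.6,0],[0,0,-1,0],[0,0,-1,0],[0,0,-1,0],[0,0,-1,0],[0,0,-1,0],[0,0,-1,0],[0,0,0,0]]' 0.4; python3 at.py|head -1
```

```text
time_s: 19.65
tcp_pos: [0.4461, -0.2022, 0.2499]
tool_rot: [0.907, 0.419, 0.032, 0.002]
contact_force: [0.3, -0.1, -0.8]
gripper_width: 0.0339
t 19.65 tcp [ 0.4461 -0.2022  0.2499] F [ 0.32 -0.12 -0.76] M [-0.024  0.017 -0.01 ] w 0.0339 q7 -0.12 yaw_y -40.43 z [ 0.0602  0.0224 -0.9979]
```

```bash
python3 -m pendant '[[0,0,-1,0],[0,0,-1,0],[0,0,-1,0],[0,0,-1,0],[0.8,-0.6,-0.5,0],[0.8,-0.6,0,0],[0.8,-0.6,0,0],[0.8,-0.6,0,0],[0.8,-0.6,0,0],[0.8,-0.6,0,0],[0.8,-0.6,0,0],[0,0,0,0]]'; python3 - <<'E'
from station import viewer
import cv2
p=viewer.read_camera("side"); cv2.imwrite(f"pics/side9.png",cv2.resize(p["frame"][165:225,230:290],None,fx=10,fy=10,interpolation=cv2.INTER_CUBIC))
p=viewer.read_camera("top"); cv2.imwrite(f"pics/top9.png",cv2.resize(p["frame"][110:250,200:380],None,fx=4,fy=4,interpolation=cv2.INTER_CUBIC))
E
```

```text
time_s: 21.15
tcp_pos: [0.4442, -0.0228, 0.365]
tool_rot: [0.907, 0.42, 0.028, -0.002]
contact_force: [0.4, -0.2, -0.3]
gripper_width: 0.0343
```

View pics/side9.png

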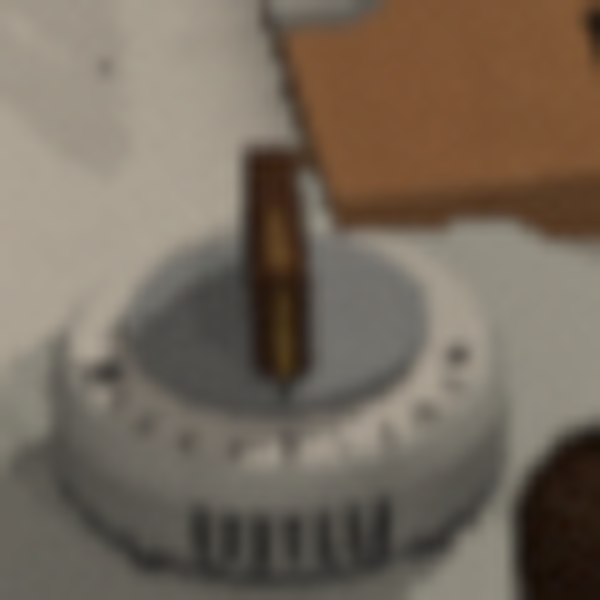

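View pics/top9.png

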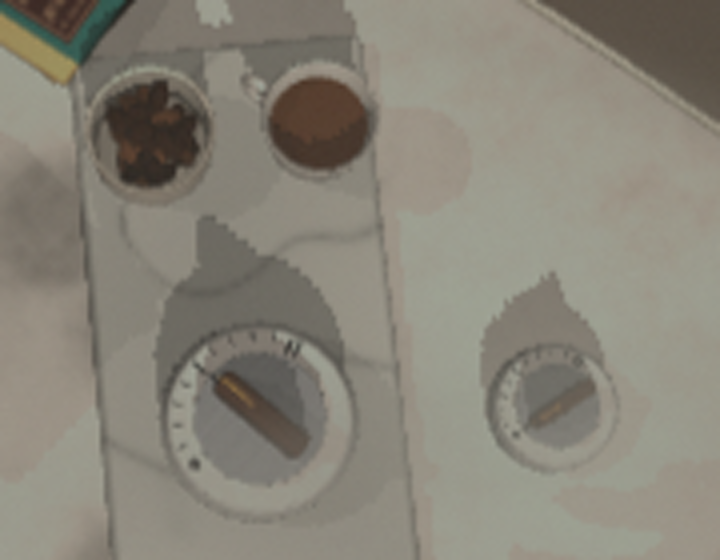

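The pointer (205,370 in the top crop) lines up with the five-minute bar at (197,368). The case, cup and dish are where they stood, and the arm is clear of everything. I'm handing the job in.

```bash
python3 -c "
from station import job; print(job.job_done())"; python3 at.py|head -1
```

```text
the job is handed in; nothing more can be done
None
the job is handed in; nothing more can be done
```

The timer is set to five minutes, and I handed the job in at about 21 s of the 72 s allowed. The hand-in gives no verdict, so the checks below come from the camera and force readings.

**What I did:** I set the open fingertips either side of the knob's bar and pressed them on the steel skirt. I turned the knob clockwise past the double bar, then back to the five-minute mark. Then I relieved the twist, opened the fingers, lifted off and moved the arm clear.

**Checks:**
- **Past the top mark:** the dial reached about 2.77 rad by the tool angle. The side picture put it at or near the stop (about 2.83), so the two differ slightly, but both are above the 2.65 needed.
- **Five-minute mark:** the side view reads 1.31 rad, against a target of 1.309. The final top view also shows the pointer on the long bar, and it did not move when I let go.
- **Pressing force:** 6 to 15 N at the tool in every reading taken. Adding the timer's weight, the feet bore about 17 N at most, under the 30 N limit.
- **Case, cup and dish:** the case shifted about 1.5 to 2 mm and turned 1 to 2 degrees during the first twist, within limits. The cup and dish look unmoved.

**What was off:**
- I first gripped the bar tightly, but that put a tilting load on the timer. I loosened the grip before any turning.
- The tool's lean grew from about 1.5 to 3.5 degrees under pressure. I pressed more lightly on the way back.
- The two cameras disagree by about 4 to 6 mm on where the timer stands, so I relied on angles and on changes within one view.

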